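# Put the short spanner away in the latched sloping case

## Task

Put the shorter of the two spanners away in the sloping case: press the spring tab on its cover down and slide the cover fully open to the left in the same motion, lay the spanner on the floor of the compartment without dropping it, then slide the cover fully shut so that its latch catches. Leave the longer spanner where it lies.

Things in the scene. Friction and masses are not known exactly. Their poses are not given: they have to be found in the camera images.
- tab_pad (a point): Top centre of the pad of the dark steel release tab, set flush in the grey cover of a plywood case on a 30 degree slope rising away from the robot. x: up the slope, y: left along the slide (opening), z: square out of the slope; all case points share these axes. Pad 44 (y) x 46 mm (x), in a cut-out 1 mm larger. Moves with the cover; pressed, it sinks up to 8 mm into the slope (-z) and springs back.
- tab_lip (a point): Top centre of the tab's upright lip, 27 mm in +y and 14 mm in +z of the pad's centre; 10 mm thick (y), 46 mm wide (x), part of the tab. Its pad side takes the push that opens the cover; it can also be pinched. Beyond the lip the flat cover, level with the unpressed pad, goes on 78 mm in +y, with the push rib on it.
- tab (a joint): Release tab, m: 0 up, 0.008 fully pressed. Spring 2.5 N at rest, 6.5 N fully down. The latch is free at 0.0045 or more; once the cover has slid 0.02 the tab may be let up.
- keeper_bar (a point): Top middle of the fixed steel keeper bar, 52 x 6 mm, at the case's right end, its top 5 mm above the cover. The tab's tongue (26 mm wide, reaching 56 mm in -y from the pad's centre) passes under it; a ramped tooth stands up behind it. On closing the tooth rides under the bar by itself (some 4 N more) and snaps up in the last 2 mm: the tab need not be pressed, but must be free to dip.
- cover (a joint): Sliding cover (140 mm along the slide, 6 mm thick), m: 0 shut and latched, 0.125 fully open, to the left (+y of the case points). About 2 N of friction; it stays where it is left.
- bin_floor (a point): Point on the floor of the compartment, 38 mm below the cover's top (-z). Inside: 70 mm to +x and -x (66 mm between the rail lips, which stand 4 mm above the cover), 55 mm to -y, 85 mm to +y. Fully open it is uncovered to 70 mm in +y, but the tab's tongue sticks out to 44 mm. The short spanner fits along x; it may slip down to the lower wall. The case is fixed to the table.
- panel_edge (a point): Middle of the free edge of the case's back panel: 258 mm long (y), 8 mm thick, standing square to the slope along the cover's upper side, up to 109 mm out from the cover. It leans over the cover, so that a tool must come in along the slope's normal (-z), tilted about 30 degrees. Its face is 93 mm in +x from the pad's centre and 78 mm from the middle of the compartment.
- short_spanner_mid (a point): Middle of the shorter combination spanner (black), half-way up its 9 mm thickness; 105 mm long along its y axis, heads 32 mm wide, shank 14 mm wide (x), 6 mm thick and 50 mm long, centred here; about 0.11 kg. It lies flat on the table, z up.
- long_spanner_mid (a point): Middle of the longer combination spanner, 135 x 32 x 9 mm, lying flat on the table near the other one. To be left alone.
- push_rib (a point): Top centre of the upright rib on the cover, fixed to it: 10 mm thick (y), 50 mm wide (x), standing 14 mm above the cover; 85 mm in +y from the pad's centre, 25 mm short of the cover's left edge. Push its left (+y) side towards -y to shut the cover.
Not all that is in view belongs to the job. What is shaped like the part that bears short_spanner_mid but pink or red is not meant.

How it is judged:
By the outcome, as a careful person would: the job done as asked, in the order asked, and still so for the second after the job is handed in, with the robot touching nothing.
It also fails if it takes over 64 s, if anything falls off the work surface, if the arm or the gripper's body presses on something with over 40 N, if the wrist force passes 120 N, or if a joint passes its speed limit or range.

## Robot

A 6-joint arm with a two-finger parallel gripper is mounted at the origin on a cart in front of the work surface, level with it; the furniture and walls round the work are solid. World frame = base frame: x ahead of the robot, y to its left, z up, the work surface at z = 0. Lengths are in m, angles in rad, forces in N, time in s.
With the tool pointing down it reaches from about 0.35 to 0.975 m from the base axis. Payload 4.9 kg.
Tool frame: the origin (TCP) lies between the finger pads; the fingertips stand 14 mm ahead of it and the grasp point (between the pads) lies 5 mm behind it (manip.finger_overhang is the distance from the TCP to the fingertips, in m); z points along the fingers, y is the line along which they close (so a half turn about z gives the same grasp; the last joint's range is limited). The gripper opens to 85 mm and grips with 20 to 120 N. Pads are 22 mm wide; open, the fingers measure 114 mm over their backs; the gripper's body (76 mm by 85 mm) begins 54 mm behind the grasp point. The pads swing forward as they close: fully open they stand 13 mm farther back than shut.
Start: joints at [-1.391, 0.053, 1.613, -0, 1.476, -0.119], TCP at [0.184, -0.597, 0.245] pointing down, gripper open.
Joint ranges: [-3.01, 3.01], [-1.01, 2.22], [0.06, 2.58], [-1.02, 4.17], [0.09, 2.62], [-3.14, 3.14]. Speed limits (rad/s): [2.57, 2.57, 3.14, 3.14, 3.14, 3.14].

## Interface

Orientations are given as a unit quaternion [w, x, y, z].
In Python, from plant import manip, grab_frame gives the robot as it stands.
- The arm moves only by the tool servo_tool, never from a script. Its argument "deltas" is a list that holds one entry, the list of rows, each a list of 5 numbers: the opening in per cent of the stroke, from 0 (shut) to 100 (fully open), then the shift along the world's x, y, z in m, then the turn about the world's z in degrees. A call has exactly 8 rows; each row shifts and turns the commanded pose from where the row before left it; what a row does not reach is not made up. A row lasts 1/10 s, in which the tool goes at most 50 mm and 8.59 degrees, less where a joint would pass 70% of its speed; a pose out of reach is approached as far as the arm can. A call is refused whole if a number of a shift passes 0.05 or a number of a turn 8.59, either way. A call with a gripper value outside its range is refused whole. The fingers move at their own pace and stop on an object; the grip force is fixed at half the most. Time passes only in rows, so rows that do not move let the fingers close, or fill a call up. It gives the time, the measured TCP pose, the force, the opening and the grip force at its end, in the units of the state.
- manip.state(): the state, without advancing time (a new reading comes with each control period).
- grab_frame(name): name is "scene" or "top" or "wrist"; returns a dict with "pixels" (384x512x3 uint8, red, green, blue), "z_map" (384x512 float32, m along the optical axis (not along the pixel's ray), 0 where there is no reading), "fx", "fy", "cx", "cy" (pixels), "rvec" (rotation vector, rad) and "tvec" (3), from world to camera coordinates, as OpenCV has them; the wrist camera has in their place "T_tool_cam" (4x4, takes a point from camera to tool coordinates, whose origin is the TCP and whose axes are the flange's). Camera axes: x right, y down, z forward; pixel columns grow to the right and rows downward; lengths in m; the calibration is good to about 2 mm. The wrist camera is an equidistant fisheye: a pixel r from the principal point sees the ray r / f radians off the axis. A picture is of the moment at which its call begins: read the wrist's pose just before it.
- manip.job_done(): hands the job in; it is judged then, once.
The state is a dict: "time": time; "joint_pos": joint angles; "joint_vel": joint speeds; "joint_efforts": joint torques, N m; "tool_pos": TCP position; "tool_rot": TCP orientation; "contact_force": force on the tool from outside, world axes, zero at the start; "ft_torque": the same for the moment, N m; "gripper_width": opening from 0.0 (shut) to 1.0 (fully open); "grasp_force": force on a finger pad.
Only numpy, scipy, OpenCV 4.12 (cv2) and the standard library are available. Lean on these libraries where they do the work, as an engineer would, in place of code of your own. Each camera call takes 0.05 s, during which the arm holds its last target. There are 200 camera calls.

## Working session

There is one attempt and no reset: what is moved stays moved. The work goes in short steps, Python scripts to look and compute and a tool call to move; the robot and the scene stay as the last step left them, time stands still between calls to the robot, and variables do not carry over. Pictures are saved under pics/ and viewed, at most 10 in all, crops included, and the job is handed in when it is done.

Besides the shell and the picture viewer there is one more tool, called after "Emit:" as name(argument=value, ...), one argument or row to a line, values as JSON. servo_tool: Moves the arm, as the interface text tells. Its arguments: {"type":"object","properties":{"deltas":{"type":"array"}},"required":["deltas"]}

```bash
mkdir -p pics; ls; cat > h.py <<'E'
import numpy as np, cv2
from scipy.spatial.transform import Rotation as R
from plant import manip, grab_frame
np.set_printoptions(precision=4,suppress=True)
def cloud(f):
    "world points HxWx3 for scene/top"
    h,w=f['z_map'].shape; u,v=np.meshgrid(np.arange(w),np.arange(h)); z=f['z_map']
    pc=np.stack([(u-f['cx'])/f['fx']*z,(v-f['cy'])/f['fy']*z,z],-1)
    Rm=cv2.Rodrigues(np.array(f['rvec'],float))[0]
    P=(pc-np.array(f['tvec']).ravel())@Rm
    P[z==0]=np.nan
    return P
def proj(f,p):
    K=np.array([[f['fx'],0,f['cx']],[0,f['fy'],f['cy']],[0,0,1]],float)
    return cv2.projectPoints(np.atleast_2d(p).astype(float),np.array(f['rvec'],float),np.array(f['tvec'],float),K,None)[0][:,0]
def save(n,im): cv2.imwrite('pics/'+n,im[...,::-1])
E
python3 - <<'E'
from h import *
a=grab_frame('scene');b=grab_frame('top')
import pickle;pickle.dump((a,b),open('f0.pkl','wb'))
save('scene0.png',cv2.resize(a['pixels'],None,fx=1.56,fy=1.56));save('top0.png',cv2.resize(b['pixels'],None,fx=1.56,fy=1.56))
s=manip.state();print(s['tool_pos'],s['tool_rot'],s['time'])
for f in(a,b):
    Rm=cv2.Rodrigues(np.array(f['rvec'],float))[0];print(-Rm.T@np.array(f['tvec']).ravel(),Rm[2],f['fx'])
E
```

```text
pics
[ 0.1839 -0.5968  0.2442] [-0.001   0.9889  0.1488 -0.    ] 0.1
[-0.0782 -1.3637  0.7934] [ 0.396   0.8013 -0.4484] 450.90312179858995
[ 0.2033 -0.2397  1.8169] [ 0.1733  0.0057 -0.9849] 472.1147507356994
```

View pics/scene0.png

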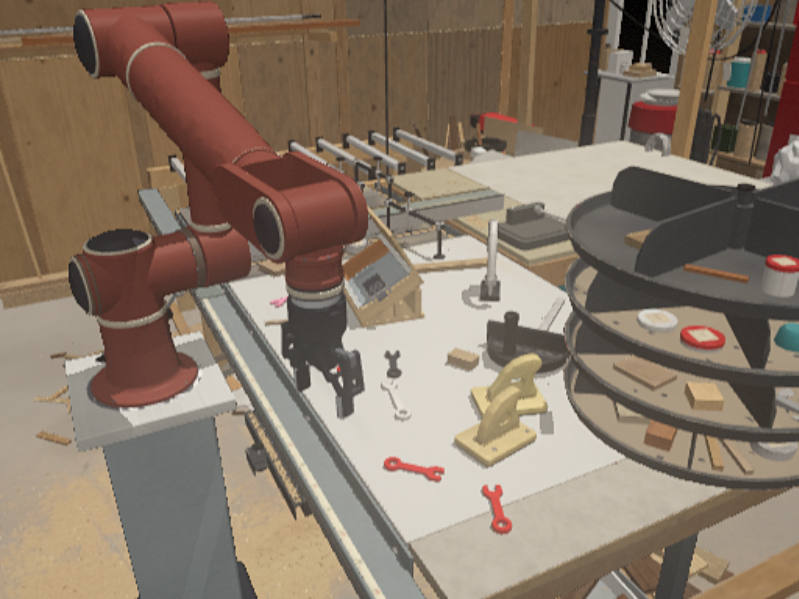

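View pics/top0.png

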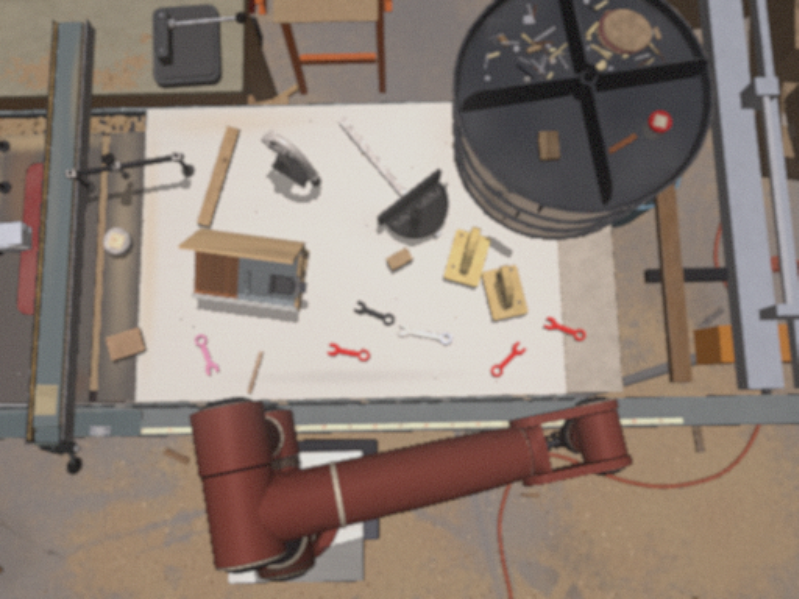

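Candidates (top0 px, 1.56x): black spanner (375,313) – right one; white longer (425,335) leave; red (350,352), (507,358), (565,329), pink (207,355) – decoys. Case tab is at (283,285).

```bash
python3 - <<'E'
from h import *
import pickle
a,b=pickle.load(open('f0.pkl','rb'))
im=b['pixels'];P=cloud(b)
x0,x1,y0,y1=105,300,140,245
save('crop0.png',cv2.resize(im[y0:y1,x0:x1],None,fx=4.1,fy=4.1,interpolation=cv2.INTER_CUBIC))
# black spanner
def spanner(m):
    n,l,st,c=cv2.connectedComponentsWithStats(m.astype(np.uint8))
    for i in range(1,n):
        if 40<st[i,4]<1500:
            q=P[l==i]; q=q[~np.isnan(q[:,0])]
            (cx,cy),(w,h),ang=cv2.minAreaRect((q[:,:2]*1000).astype(np.float32))
            d=q[:,:2]-q[:,:2].mean(0); ev,E=np.linalg.eigh(d.T@d)
            print(c[i],st[i],'mid',cx,cy,w,h,'z',np.median(q[:,2]),'dir',np.degrees(np.arctan2(E[1,1],E[0,1])),E[:,1],ang)
roi=np.zeros(im.shape[:2],bool);roi[185:215,222:300]=1
g=im.max(2).astype(int)
spanner(roi&(g<110)&(P[...,2]<0.03))
# case plane
print('pix tab',[P[int(v/1.56),int(u/1.56)] for u,v in((283,285),(260,275),(255,295),(220,270),(245,240),(300,275))])
roi=P[152:195,160:182].reshape(-1,3)
c=np.nanmean(roi,0)
for _ in range(4):
    q=roi[~np.isnan(roi[:,0])]
    if _: q=q[abs((q-c)@n)<.005]
    else:
        q=q[(q[:,2]>.03)]
    c=np.median(q,0);n=np.linalg.svd(q-q.mean(0))[2][2];c=q.mean(0)
    n*=np.sign(n[2]);print(c,n,len(q),np.degrees(np.arccos(n[2])))
E
```

```text
[237.9259 200.037 ] [228 194  23  11  54] mid 483.583740234375 -193.03903198242188 84.11197662353516 22.11443328857422 z 0.008051104104491339 dir 70.6750332637358 [0.3309 0.9437] 66.02352905273438
pix tab [array([0.546 , 0.0206, 0.0852]), array([0.5676, 0.0749, 0.0971]), array([0.524 , 0.0911, 0.0674]), array([0.5837, 0.1715, 0.0843]), array([0.6481, 0.1034, 0.129 ]), array([ 0.5676, -0.0209,  0.088 ])]
[0.5737 0.0555 0.1146] [-0.224   0.9177  0.3282] 939 70.84098065180909
[0.5743 0.0544 0.1178] [-0.2298  0.9168  0.3266] 130 70.93622631147193
[0.5736 0.0544 0.1172] [-0.2319  0.9164  0.3263] 132 70.95393629777672
[0.5734 0.054  0.1178] [-0.2378  0.915   0.3259] 129 70.98220713259163
```

View pics/crop0.png

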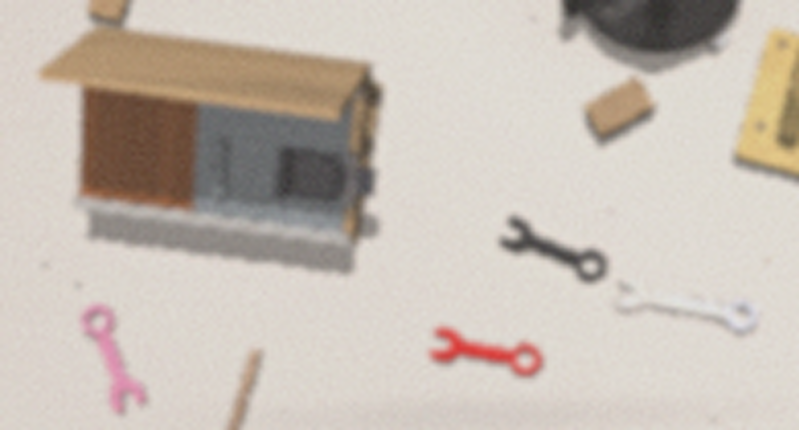

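Emit:
servo_tool(
  deltas=[
    [[0, 0.02, 0.04, 0.005, -4], [0, 0.02, 0.04, 0.005, -4], [0, 0.02, 0.04, 0.005, -4], [0, 0.025, 0.04, 0.005, -4], [0, 0.025, 0.04, 0.005, -4], [0, 0.025, 0.04, 0.005, -4], [0, 0.025, 0.04, 0, -1], [0, 0.025, 0.04, 0, 0]],
  ],
)

```text
time: 0.9
tool_pos: [0.3695, -0.2755, 0.2752]
tool_rot: [0.0, 0.998, -0.069, 0.0]
contact_force: [0.2, 1.0, -0.4]
gripper_width: -0.004
grasp_force: 0.0
```

Emit:
servo_tool(
  deltas=[
    [[0, 0.025, 0.04, 0, 0], [0, 0.025, 0.03, 0, 0], [0, 0.02, 0.02, 0, 0], [0, 0, 0, 0, 0], [0, 0, 0, 0, 0], [0, 0, 0, 0, 0], [0, 0, 0, 0, 0], [0, 0, 0, 0, 0]],
  ],
)

```text
time: 1.7
tool_pos: [0.4385, -0.1881, 0.2753]
tool_rot: [0.0, 0.998, -0.07, -0.0]
contact_force: [0.0, 0.2, -0.1]
gripper_width: 0.0
grasp_force: 0.0
```

```bash
cat >> h.py <<'E'
def wcloud(f,s):
    "world points for wrist fisheye; also returns ray dirs world, cam origin"
    h,w=f['z_map'].shape; u,v=np.meshgrid(np.arange(w),np.arange(h))
    dx=(u-f['cx'])/f['fx'];dy=(v-f['cy'])/f['fy'];th=np.hypot(dx,dy)+1e-9
    d=np.stack([np.sin(th)*dx/th,np.sin(th)*dy/th,np.cos(th)],-1)
    T=np.array(f['T_tool_cam']);q=s['tool_rot'];Rt=R.from_quat([q[1],q[2],q[3],q[0]]).as_matrix()
    Rc=Rt@T[:3,:3];o=Rt@T[:3,3]+np.array(s['tool_pos'])
    z=f['z_map'];P=(d/d[...,2:]*z[...,None])@Rc.T+o
    P[(z==0)]=np.nan
    return P,d@Rc.T,o
def wgrab():
    s=manip.state();f=grab_frame('wrist');return s,f,*wcloud(f,s)
E
python3 - <<'E'
from h import *
import pickle
s,f,P,d,o=wgrab();pickle.dump((s,f),open('w1.pkl','wb'))
print(s['tool_pos'],s['tool_rot'],s['contact_force'],s['time'],f['fx'],f['cx'],f['cy']);print(np.array(f['T_tool_cam']))
save('w1.png',cv2.resize(f['pixels'],None,fx=1.56,fy=1.56,interpolation=cv2.INTER_CUBIC))
# gripper profile from first scene picture
a,_=pickle.load(open('f0.pkl','rb'));Q=cloud(a).reshape(-1,3)
R0=R.from_quat([.9889,.1488,0,-.001]).as_matrix();t=(Q-[.1839,-.5968,.2442])@R0
t=t[(abs(t[:,0])<.09)&(abs(t[:,1])<.09)&(t[:,2]<.03)]
for z in np.arange(.02,-.26,-.02):
    k=t[(t[:,2]<z)&(t[:,2]>z-.02)]
    if len(k)>5: print('%.2f'%z,len(k),np.percentile(k[:,:2],[1,99],axis=0).ravel())
E
```

```text
[ 0.4385 -0.1881  0.2753] [ 0.      0.9976 -0.0696 -0.    ] [ 0.0261  0.2215 -0.0839] 1.7 297.3186396354542 256.510143688476 196.12570749957848
[[ 0.0005 -0.9533 -0.3021  0.0777]
 [ 1.      0.0005  0.0002  0.0006]
 [-0.0001 -0.3021  0.9533 -0.1282]
 [ 0.      0.      0.      1.    ]]
0.02 6 [-0.0031 -0.0438  0.0081  0.0495]
0.00 153 [-0.0107 -0.0478  0.0113  0.0583]
-0.02 155 [-0.0108 -0.0524  0.0127  0.0592]
-0.04 257 [-0.0153 -0.0704  0.0118  0.0765]
-0.06 381 [-0.0173 -0.0699  0.0123  0.0741]
-0.08 409 [-0.0192 -0.0682  0.0123  0.0711]
-0.10 232 [-0.036  -0.0606  0.0208  0.0695]
-0.12 325 [-0.0373 -0.0123  0.0218  0.0396]
-0.14 430 [-0.0371 -0.0199  0.0292  0.039 ]
-0.16 264 [-0.0363 -0.0114  0.0241  0.0384]
-0.18 392 [-0.0361 -0.0142  0.0274  0.038 ]
-0.20 317 [-0.0358 -0.0107  0.0214  0.0385]
-0.22 543 [-0.0593 -0.0846  0.0474  0.0392]
-0.24 688 [-0.066  -0.0855  0.0497  0.0479]
-0.26 903 [-0.0667 -0.0867  0.0512  0.0488]
```

View pics/w1.png

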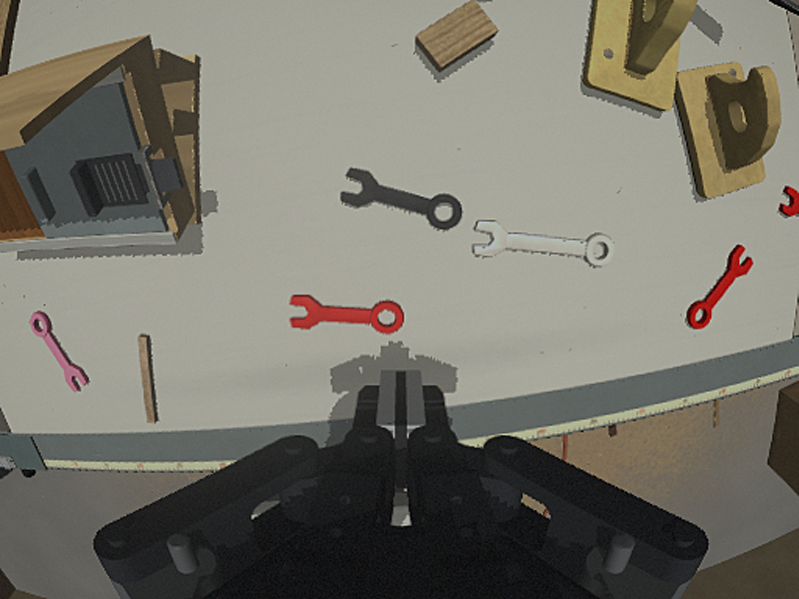

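Wrist view shows black spanner (open end (355,188), ring (445,210)), the white longer one at right, case at left with tab pad (113,182), lip (82,188), rib (38,195).

```bash
python3 - <<'E'
from h import *
import pickle
s,f=pickle.load(open('w1.pkl','rb'));P,d,o=wcloud(f,s)
at=lambda u,v:P[int(v/1.56),int(u/1.56)]
for n,u,v in(('pad',113,182),('lip',82,188),('rib',36,195),('cover',60,170),('cover2',75,120),('cover3',150,215),('coverL',45,225),('edgeR',148,40),('edgeL',25,142),('bar',152,150),('dark',170,172),('cover4',20,185),('padR',140,180),('padT',105,158),('padB',118,205)): print(n,at(u,v))
# plane: robust fit on cover pixels
m=np.zeros(P.shape[:2],np.uint8)
cv2.fillPoly(m,[(np.array([[15,150],[120,85],[165,230],[40,230]])/1.56).astype(np.int32)],1)
q=P[m>0];q=q[~np.isnan(q[:,0])]
rng=np.random.default_rng(0);best=0
for _ in range(500):
    a,b,c=q[rng.choice(len(q),3,0)];n=np.cross(b-a,c-a);l=np.linalg.norm(n)
    if l<1e-6: continue
    n/=l;k=(abs((q-a)@n)<.0015)
    if k.sum()>best:best=k.sum();B=k
qq=q[B];c=qq.mean(0);n=np.linalg.svd(qq-c)[2][2];n*=np.sign(n[2]);print('plane',c,n,best,len(q),np.degrees(np.arccos(n[2])))
ex=np.array([0,0,1])-n*n[2];ex/=np.linalg.norm(ex);ey=np.cross(n,ex);print('ex',ex,'ey',ey,'yaw',np.degrees(np.arctan2(ex[1],ex[0])))
# spanner from wrist
im=f['pixels'].max(2);m=np.zeros_like(im);m[100:155,215:300]=1;m=m*(im<95)*(P[...,2]<.03)
nn,l,st,cc=cv2.connectedComponentsWithStats(m.astype(np.uint8));i=1+st[1:,4].argmax()
# intersect rays with z=.009
t=(.0085-o[2])/d[...,2];W=(o+d*t[...,None])[l==i][:,:2]
print(st[i]);r=cv2.minAreaRect((W*1000).astype(np.float32));print(r,cv2.boxPoints(r))
v=np.unravel_index(0,(1,));dd=W-W.mean(0);E=np.linalg.eigh(dd.T@dd)[1][:,1];print(E,np.degrees(np.arctan2(E[1],E[0])),W.mean(0))
pr=dd@E;pe=dd@[-E[1],E[0]]
for a in np.arange(-.06,.06,.008):
    k=pe[(pr>a)&(pr<a+.008)]
    if len(k):print('%.3f'%a,k.min(),k.max())
E
```

```text
pad [0.5472 0.0225 0.0839]
lip [0.5489 0.0457 0.0966]
rib [0.5561 0.1009 0.0943]
cover [0.5705 0.0701 0.0916]
cover2 [0.5997 0.0299 0.1114]
cover3 [0.5142 0.0049 0.0641]
coverL [0.5312 0.1287 0.0629]
edgeR [ 0.6442 -0.033   0.0965]
edgeL [ 0.5669 -0.0226  0.2235]
bar [ 0.5612 -0.0207  0.0876]
dark [ 0.5419 -0.0301  0.0835]
cover4 [0.5737 0.1365 0.0789]
padR [ 0.5426 -0.0005  0.0799]
padT [0.5657 0.0195 0.0936]
padB [0.5286 0.0307 0.0716]
plane [0.5605 0.0399 0.0886] [-0.4952  0.0783  0.8653] 4746 5886 30.086961590825744
ex [ 0.8546 -0.1352  0.5013] ey [0.1562 0.9877 0.    ] yaw -8.986209251437916
[ 218  108   78   39 1003]
((484.4509582519531, -196.8984832763672), (103.41108703613281, 31.118932723999023), 66.2070541381836) [[ 449.3542 -237.9323]
 [ 477.8283 -250.4867]
 [ 519.5477 -155.8646]
 [ 491.0736 -143.3102]]
[0.3997 0.9166] 66.43855188827118 [ 0.4855 -0.1953]
-0.060 -0.004514066844999254 0.005315785144195283
-0.052 -0.013668551453780865 0.013173331926901271
-0.044 -0.014710172990437888 0.015050275477502345
-0.036 -0.014479911976674538 0.014867260665717526
-0.028 -0.011324048121045377 0.009859474478857063
-0.020 -0.007279971642392465 0.0072478811335587945
-0.012 -0.007324160146698107 0.007404652762279751
-0.004 -0.006966774444859748 0.007330803437802506
0.004 -0.006702490387444109 0.006873129204939256
0.012 -0.006936990033084618 0.006985214611900299
0.020 -0.011196247368302683 0.011141373588922735
0.028 -0.01531780484319824 0.015790620013276333
0.036 -0.015259704652091179 0.015512975158699113
0.044 -0.014883660079873488 0.0146039848034271
```

```bash
cat >> h.py <<'E'
N=np.array([-.4952,.0783,.8653]);N/=np.linalg.norm(N);EX=np.array([0,0,1])-N*N[2];EX/=np.linalg.norm(EX);EY=np.cross(N,EX)
C0=np.array([.5472,.0225,.0839])+N*(-.0011)
def tocase(P): return (P-C0)@np.stack([EX,EY,N],1)
E
python3 - <<'E'
from h import *
import pickle
s,f=pickle.load(open('w1.pkl','rb'));P,d,o=wcloud(f,s)
im=f['pixels']
rows=[]
t=((C0-o)@N)/(d@N);W=tocase(o+d*t[...,None]);Z=tocase(P)[...,2]
from scipy.interpolate import griddata
k=(abs(W[...,0])<.12)&(abs(W[...,1]-.03)<.12)&(np.arange(512)[None]<135)
X,Y=np.meshgrid(np.arange(.09,-.09,-.001),np.arange(.13,-.08,-.001),indexing='ij')
c=np.stack([griddata(W[k][:,:2],im[k][:,i].astype(float),(X,Y)) for i in range(3)],-1)
zz=griddata(W[k][:,:2],Z[k],(X,Y),method='nearest')
save('rect.png',cv2.resize(np.nan_to_num(c).astype(np.uint8),None,fx=3.5,fy=3.5))
g=c.mean(2)
print('y prof at x=-.015..',[(round(float(y),3),int(v)) for y,v in zip(Y[0][::3],np.nanmean(g[95:110,::3],0)) if v==v])
print('x prof y=0',[(round(float(x),3),int(v)) for x,v in zip(X[::3,0],np.nanmean(g[::3,120:135],1)) if v==v])
m=(zz>.009)&(zz<.02)
print('raised by y',[(round(float(y),3),round(float(np.median(zz[80:100,j])),4)) for j,y in enumerate(Y[0]) if j%3==0])
E
```

```text
y prof at x=-.015.. [(0.13, 54), (0.127, 54), (0.124, 50), (0.121, 53), (0.118, 48), (0.115, 50), (0.112, 51), (0.109, 49), (0.106, 74), (0.103, 72), (0.1, 72), (0.097, 73), (0.094, 62), (0.091, 40), (0.088, 41), (0.085, 41), (0.082, 41), (0.079, 40), (0.076, 76), (0.073, 72), (0.07, 73), (0.067, 73), (0.064, 73), (0.061, 74), (0.058, 73), (0.055, 73), (0.052, 73), (0.049, 74), (0.046, 74), (0.043, 74), (0.04, 41), (0.037, 44), (0.034, 43), (0.031, 31), (0.028, 30), (0.025, 31), (0.022, 30), (0.019, 42), (0.016, 42), (0.013, 64), (0.01, 42), (0.007, 47), (0.004, 56), (0.001, 42), (-0.002, 72), (-0.005, 44), (-0.008, 64), (-0.011, 43), (-0.014, 47), (-0.017, 58), (-0.02, 47), (-0.023, 48), (-0.026, 46), (-0.029, 58), (-0.032, 80), (-0.035, 92), (-0.038, 49), (-0.041, 61), (-0.044, 60), (-0.047, 57), (-0.05, 59), (-0.053, 60), (-0.056, 61), (-0.059, 58), (-0.062, 53), (-0.065, 62), (-0.068, 94), (-0.071, 78), (-0.074, 56), (-0.077, 138), (-0.08, 144)]
x prof y=0 [(0.09, 116), (0.087, 113), (0.084, 72), (0.081, 48), (0.078, 51), (0.075, 61), (0.072, 74), (0.069, 74), (0.066, 74), (0.063
[... 1245 characters left out ...]
037, 0.0138), (0.034, 0.0137), (0.031, 0.0118), (0.028, 0.0087), (0.025, 0.0059), (0.022, 0.0027), (0.019, -0.0004), (0.016, 0.0003), (0.013, 0.0006), (0.01, -0.0004), (0.007, -0.0001), (0.004, 0.0001), (0.001, 0.0001), (-0.002, 0.0004), (-0.005, 0.0004), (-0.008, 0.0004), (-0.011, 0.0), (-0.014, -0.0002), (-0.017, 0.0007), (-0.02, 0.0), (-0.023, 0.0001), (-0.026, -0.002), (-0.029, nan), (-0.032, 0.005), (-0.035, 0.0051), (-0.038, 0.0038), (-0.041, 0.0025), (-0.044, 0.0016), (-0.047, 0.0008), (-0.05, nan), (-0.053, -0.0008), (-0.056, -0.0018), (-0.059, -0.0022), (-0.062, -0.0366), (-0.065, -0.0434), (-0.068, -0.0623), (-0.071, -0.0619), (-0.074, -0.0631), (-0.077, -0.0688), (-0.08, -0.0718)]
```

View pics/rect.png

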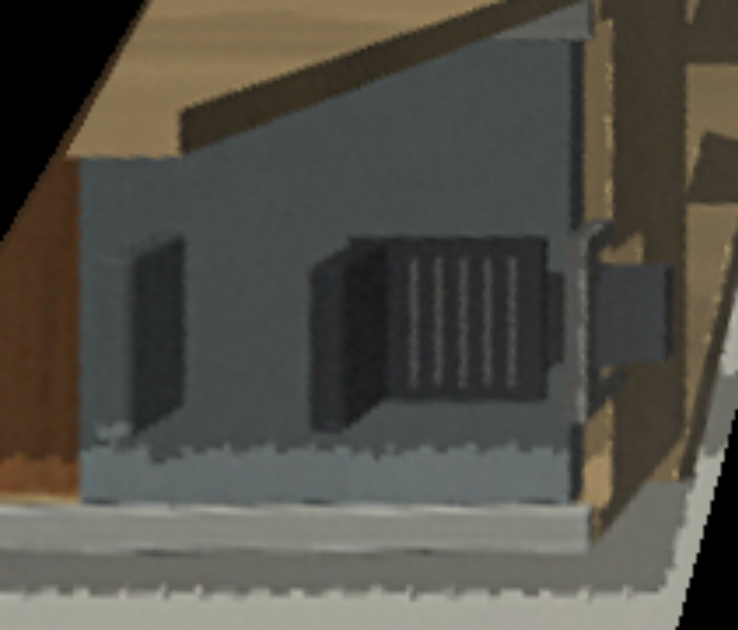

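Pad centre ≈ (0.546, 0.020, 0.082), case yaw −9°; the vertical tool clears the leaning panel only if its axis stays ≥15 mm downhill of the pad centre, so I press with the uphill finger edge. Approaching.

Emit:
servo_tool(
  deltas=[
    [[0, 0.015, 0.0358, 0, -1], [0, 0.015, 0.0358, 0, 0], [0, 0.015, 0.0358, 0, 0], [0, 0.015, 0.0358, 0, 0], [0, 0.015, 0.0358, 0, 0], [0, 0.015, 0.0358, 0, 0], [0, 0, 0, -0.03, 0], [0, 0, 0, -0.035, 0]],
  ],
)

```text
time: 2.55
tool_pos: [0.5306, 0.0282, 0.2117]
tool_rot: [0.0, 0.997, -0.077, 0.002]
contact_force: [0.1, -1.2, 0.2]
gripper_width: -0.0
grasp_force: 0.0
```

Emit:
servo_tool(
  deltas=[
    [[0, 0, 0, -0.035, 0], [0, 0, 0, -0.035, 0], [0, 0, 0, -0.02, 0], [0, 0, 0, -0.015, 0], [0, 0, 0, 0, 0], [0, 0, 0, 0, 0], [0, 0, 0, 0, 0], [0, 0, 0, 0, 0]],
  ],
)

```text
time: 3.35
tool_pos: [0.5301, 0.0274, 0.1071]
tool_rot: [0.0, 0.997, -0.077, 0.002]
contact_force: [0.4, -0.6, 0.0]
gripper_width: 0.0
grasp_force: 0.0
```

```bash
python3 - <<'E'
from h import *
s,f,P,d,o=wgrab();a=grab_frame('scene')
print(s['tool_pos'],s['contact_force'],manip.finger_overhang)
w=f['pixels'];c=a['pixels'][120:260,150:330]
w=cv2.resize(w,(512,384));c=cv2.resize(c,(494,384),interpolation=cv2.INTER_CUBIC)
save('ap.png',cv2.resize(np.hstack([w,c]),(800,305)))
E
```

```text
[0.5301 0.0274 0.1071] [ 0.4414 -0.559   0.042 ] 0.014
```

View pics/ap.png

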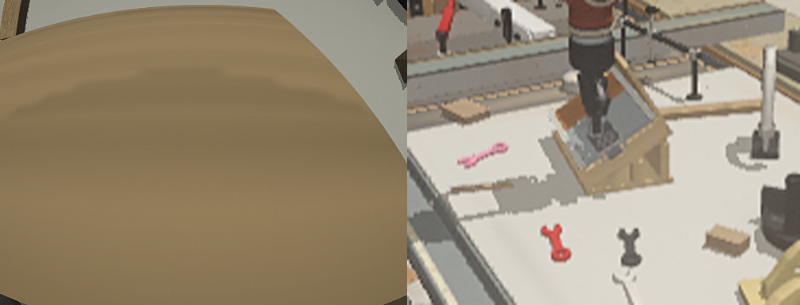

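Emit:
servo_tool(
  deltas=[
    [[0, -0.002, -0.001, -0.003, 0], [0, 0, 0, -0.004, 0], [0, 0, 0, -0.004, 0], [0, 0, 0, -0.003, 0], [0, 0, 0, -0.002, 0], [0, 0, 0, -0.001, 0], [0, 0, 0, 0, 0], [0, 0, 0, 0, 0]],
  ],
)

```text
time: 4.25
tool_pos: [0.5271, 0.0265, 0.0886]
tool_rot: [0.0, 0.997, -0.077, 0.0]
contact_force: [-1.7, -1.0, 2.9]
gripper_width: -0.005
grasp_force: 1.3
```

Emit:
servo_tool(
  deltas=[
    [[0, 0, 0, -0.002, 0], [0, 0, 0, -0.002, 0], [0, 0, 0, -0.001, 0], [0, 0, 0, 0, 0], [0, 0.0005, 0.003, 0, 0], [0, 0.0008, 0.005, 0, 0], [0, 0.0009, 0.006, 0, 0], [0, 0.0009, 0.006, 0, 0]],
  ],
)

```text
time: 5.05
tool_pos: [0.5312, 0.046, 0.0845]
tool_rot: [0.001, 0.997, -0.077, 0.001]
contact_force: [-1.2, -2.3, 6.1]
gripper_width: 0.007
grasp_force: 3.0
```

Emit:
servo_tool(
  deltas=[
    [[0, 0.0014, 0.009, 0, 0], [0, 0.0014, 0.009, 0, 0], [0, 0.0014, 0.009, 0, 0], [0, 0.0014, 0.009, 0, 0], [0, 0.0014, 0.009, 0, 0], [0, 0.0014, 0.009, 0, 0], [0, 0.0014, 0.009, 0, 0], [0, 0.0014, 0.009, 0, 0]],
  ],
)

```text
time: 5.85
tool_pos: [0.5426, 0.1182, 0.0846]
tool_rot: [0.001, 0.997, -0.077, 0.002]
contact_force: [1.0, -3.9, 7.0]
gripper_width: 0.001
grasp_force: 2.8
```

Emit:
servo_tool(
  deltas=[
    [[0, 0.0014, 0.009, 0, 0], [0, 0.0014, 0.009, 0, 0], [0, 0.0011, 0.007, 0, 0], [0, 0.0008, 0.005, 0, 0], [0, 0.0005, 0.003, 0, 0], [0, 0.0003, 0.002, 0, 0], [0, 0, 0, 0, 0], [0, 0, 0, 0, 0]],
  ],
)

```text
time: 6.65
tool_pos: [0.5474, 0.1525, 0.0844]
tool_rot: [0.001, 0.997, -0.077, 0.0]
contact_force: [-2.3, -4.9, 7.9]
gripper_width: -0.002
grasp_force: 4.2
```

Emit:
servo_tool(
  deltas=[
    [[0, 0.0002, 0.001, 0, 0], [0, 0.0002, 0.001, 0, 0], [0, 0.0001, 0.001, 0, 0], [0, 0, 0, 0, 0], [0, 0, 0, 0, 0], [0, 0, 0, 0, 0], [0, 0, 0, 0, 0], [0, 0, 0, 0, 0]],
  ],
)

```text
time: 7.45
tool_pos: [0.5476, 0.155, 0.0843]
tool_rot: [0.002, 0.997, -0.077, 0.0]
contact_force: [-3.0, -6.7, 8.4]
gripper_width: 0.003
grasp_force: 4.7
```

Emit:
servo_tool(
  deltas=[
    [[0, 0.0002, 0.001, 0, 0], [0, 0.0002, 0.001, 0, 0], [0, 0.0002, 0.001, 0, 0], [0, 0.0001, 0.001, 0, 0], [0, 0, 0, 0, 0], [0, 0, 0, 0, 0], [0, 0, 0, 0, 0], [0, 0, 0, 0, 0]],
  ],
)

```text
time: 8.25
tool_pos: [0.5479, 0.1565, 0.0842]
tool_rot: [0.005, 0.997, -0.077, -0.001]
contact_force: [-3.8, -13.6, 11.2]
gripper_width: -0.001
grasp_force: 9.6
```

Emit:
servo_tool(
  deltas=[
    [[0, -0.0006, -0.004, 0, 0], [0, 0, 0, 0.02, 0], [0, 0, 0, 0.04, 0], [0, 0, 0, 0.05, 0], [0, 0, 0, 0.05, 0], [20, -0.003, -0.02, 0.01, 0], [65, -0.006, -0.04, 0, -8], [65, -0.006, -0.04, 0, -8]],
  ],
)

```text
time: 9.05
tool_pos: [0.5321, 0.056, 0.2534]
tool_rot: [-0.0, 0.976, -0.217, 0.0]
contact_force: [0.8, -0.6, 0.1]
gripper_width: 0.507
grasp_force: 0.0
```

Emit:
servo_tool(
  deltas=[
    [[65, -0.006, -0.04, 0, -8.4], [65, -0.006, -0.04, 0, -8.4], [65, -0.006, -0.04, 0, -8.4], [65, -0.006, -0.04, 0, -8.4], [65, -0.006, -0.04, 0, -8.4], [65, -0.007, -0.014, -0.02, -8.4], [65, 0, 0, -0.03, -8.4], [65, 0, 0, -0.04, -8.4]],
  ],
)

```text
time: 9.85
tool_pos: [0.496, -0.1587, 0.1635]
tool_rot: [0.001, -0.691, 0.723, -0.002]
contact_force: [0.6, 0.8, -0.0]
gripper_width: 0.65
grasp_force: 0.0
```

Emit:
servo_tool(
  deltas=[
    [[65, 0, 0, 0, -8.4], [65, 0, 0, 0, -8.4], [65, 0, 0, 0, -4.7], [65, 0, 0, 0, 0], [65, 0, 0, 0, 0], [65, 0, 0, 0, 0], [65, 0, 0, 0, 0], [65, 0, 0, 0, 0]],
  ],
)

```text
time: 10.65
tool_pos: [0.4954, -0.1575, 0.1633]
tool_rot: [0.0, -0.548, 0.837, -0.0]
contact_force: [0.3, -0.6, -0.2]
gripper_width: 0.649
grasp_force: 0.0
```

```bash
python3 - <<'E'
from h import *
s,f,P,d,o=wgrab();b=grab_frame('top')
q=s['tool_rot'];Rt=R.from_quat([q[1],q[2],q[3],q[0]]).as_matrix()
print(s['tool_pos'],'yaw',np.degrees(np.arctan2(Rt[1,0],Rt[0,0])),s['joint_pos'],s['contact_force'])
c=cv2.resize(b['pixels'][140:210,110:210],(400,300),interpolation=cv2.INTER_CUBIC)
save('w2.png',np.hstack([cv2.resize(f['pixels'],(400,300)),c]))
im=f['pixels'].astype(int).max(2);t=(.0085-o[2])/d[...,2];W=(o+d*t[...,None])[...,:2]
m=(im<95)&(abs(W[...,0]-.4845)<.07)&(abs(W[...,1]+.197)<.07)&(P[...,2]<.02)&(P[...,2]>-.01)
n,l,st,cc=cv2.connectedComponentsWithStats(m.astype(np.uint8));i=1+st[1:,4].argmax();w=W[l==i]
r=cv2.minAreaRect((w*1000).astype(np.float32));print(st[i],r)
E
```

```text
[ 0.4954 -0.1575  0.1633] yaw -113.55443730524553 [-0.451  -0.136   1.9357  0.      1.3417  3.1017] [ 0.2575 -0.5573 -0.2361]
[ 235   90   33  106 1893] ((484.63653564453125, -197.0574951171875), (102.7398910522461, 31.529489517211914), 66.47953796386719)
```

View pics/w2.png

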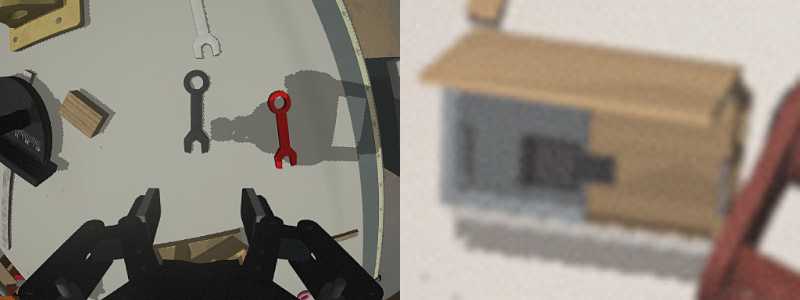

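Emit:
servo_tool(
  deltas=[
    [[65, 0.0044, -0.0047, -0.02, 0], [65, 0, 0, -0.035, 0], [65, 0, 0, -0.035, 0], [65, 0, 0, -0.03, 0], [65, 0, 0, -0.015, 0], [65, 0, 0, -0.01, 0], [65, 0, 0, 0, 0], [65, 0, 0, 0, 0]],
  ],
)

```text
time: 11.55
tool_pos: [0.5008, -0.1627, 0.0196]
tool_rot: [0.001, -0.548, 0.837, -0.001]
contact_force: [-0.4, -0.3, 0.8]
gripper_width: 0.652
grasp_force: 0.0
```

Emit:
servo_tool(
  deltas=[
    [[65, -0.001, 0.0005, -0.004, 0], [65, 0, 0, -0.002, 0], [45, 0, 0, 0, 0], [20, 0, 0, 0, 0], [0, 0, 0, 0, 0], [0, 0, 0, 0, 0], [0, 0, 0, 0, 0], [0, 0, 0, 0, 0]],
  ],
)

```text
time: 12.35
tool_pos: [0.4997, -0.1621, 0.0139]
tool_rot: [0.0, -0.548, 0.837, -0.001]
contact_force: [-1.8, 0.9, 7.0]
gripper_width: 0.336
grasp_force: 60.9
```

Emit:
servo_tool(
  deltas=[
    [[0, 0, 0, 0.01, 0], [0, 0, 0, 0.02, 0], [0, 0, 0, 0.03, 0], [0, 0, 0, 0.04, 0], [0, 0, 0, 0.04, 0], [0, 0, 0, 0.03, 0], [0, 0, 0, 0, 0], [0, 0, 0, 0, 0]],
  ],
)

```text
time: 13.15
tool_pos: [0.4989, -0.1617, 0.1829]
tool_rot: [0.0, -0.548, 0.837, -0.001]
contact_force: [-0.3, -0.2, -2.2]
gripper_width: 0.333
grasp_force: 59.4
```

```bash
python3 - <<'E'
from h import *
s,f,P,d,o=wgrab();a=grab_frame('scene')
print(s['tool_pos'],s['contact_force'],s['grasp_force'],s['gripper_width'])
q=s['tool_rot'];Rt=R.from_quat([q[1],q[2],q[3],q[0]]).as_matrix()
im=f['pixels'].astype(int).max(2);T=(P-np.array(s['tool_pos']))@Rt
m=(im<110)&(T[...,0]>.012)&(T[...,0]<.12)&(abs(T[...,1])<.05)&(T[...,2]>-.04)&(T[...,2]<.1)
k=T[m]
for x in np.arange(.01,.12,.01):
    j=k[(k[:,0]>x)&(k[:,0]<x+.01)]
    if len(j)>3:print('%.2f'%x,len(j),np.median(j[:,1]),j[:,1].min(),j[:,1].max(),np.median(j[:,2]))
pu=proj(a,s['tool_pos'])[0].astype(int);c=a['pixels'][max(0,pu[1]-70):pu[1]+60,pu[0]-65:pu[0]+65]
save('w3.png',np.hstack([cv2.resize(f['pixels'],(400,300)),cv2.resize(c,(300,300),interpolation=cv2.INTER_CUBIC)]))
E
```

```text
[ 0.4989 -0.1617  0.1829] [-0.2828 -0.1675 -2.1632] 59.40164603758603 0.3334935450969704
0.01 2185 -0.00021928564571313406 -0.04797585637432021 0.04717477171184628 -0.033383546920171536
0.02 543 -0.0007133506563854063 -0.007143116629779199 0.006604866842366749 0.006521484389066005
0.03 581 -0.00023937949257107823 -0.007455444724815467 0.006572107834055496 0.006741666643275726
0.04 620 -0.0002523801841701341 -0.007405967112121641 0.006403536594184077 0.006864018738086712
0.05 647 -0.0002603839030597638 -0.0072570825942747655 0.006290624751247519 0.007012028793739689
0.06 894 -0.00026666705020433564 -0.014540611372038876 0.01346977163247324 0.006233790051160054
0.07 718 0.00661315061153508 -0.01572542293981264 0.014856232438224313 0.006270730614880782
0.08 904 -0.0002813385160891728 -0.014649843283524432 0.013692022061924394 0.0063824481546426795
0.09 5 -0.00028154095459679434 -0.0011734902515417223 0.0006193487335329024 0.00772620043835949
```

View pics/w3.png

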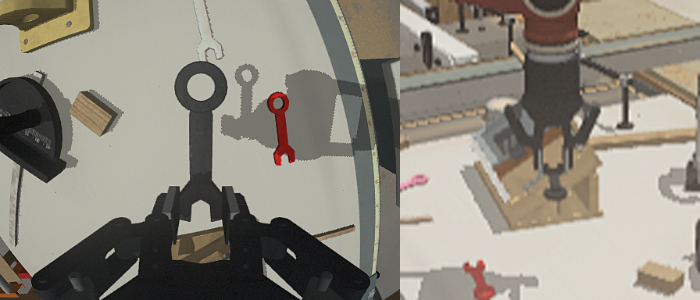

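Grip is level on the open head (ring end 90 mm ahead of the TCP). I regrip ~5 mm higher so the spanner can be pivoted flat onto the slope before the tips meet the floor.

Emit:
servo_tool(
  deltas=[
    [[0, 0, 0, -0.04, 0], [0, 0, 0, -0.045, 0], [0, 0, 0, -0.045, 0], [0, 0, 0, -0.025, 0], [0, 0, 0, -0.01, 0], [0, 0, 0, -0.003, 0], [0, 0, 0, 0, 0], [0, 0, 0, 0, 0]],
  ],
)

```text
time: 14.05
tool_pos: [0.4985, -0.1615, 0.014]
tool_rot: [-0.0, -0.548, 0.837, 0.0]
contact_force: [-0.4, 0.4, -0.2]
gripper_width: 0.334
grasp_force: 60.5
```

Emit:
servo_tool(
  deltas=[
    [[45, 0, 0, 0, 0], [45, 0, 0, 0, 0], [45, 0, 0, 0.003, 0], [45, 0, 0, 0.002, 0], [30, 0, 0, 0, 0], [0, 0, 0, 0, 0], [0, 0, 0, 0, 0], [0, 0, 0, 0, 0]],
  ],
)

```text
time: 14.85
tool_pos: [0.4993, -0.1619, 0.0206]
tool_rot: [0.0, -0.548, 0.837, -0.0]
contact_force: [-2.1, 0.5, 5.5]
gripper_width: 0.3
grasp_force: 58.6
```

Emit:
servo_tool(
  deltas=[
    [[0, 0, 0, 0.01, 0], [0, 0, 0, 0.03, 0], [0, 0, 0, 0.05, 0], [0, 0, 0, 0.05, 0], [0, 0, 0, 0.05, 0], [0, 0, 0, 0.05, 0], [0, 0, 0, 0.02, 8.4], [0, 0, 0, 0, 8.4]],
  ],
)

```text
time: 15.65
tool_pos: [0.5005, -0.1625, 0.2855]
tool_rot: [0.002, -0.666, 0.746, -0.005]
contact_force: [0.1, 0.3, -1.3]
gripper_width: 0.287
grasp_force: 59.9
```

```bash
python3 - <<'E'
from h import *
s,f,P,d,o=wgrab()
print(s['tool_pos'],s['contact_force'],s['grasp_force'],s['gripper_width'])
q=s['tool_rot'];Rt=R.from_quat([q[1],q[2],q[3],q[0]]).as_matrix()
im=f['pixels'].astype(int).max(2);T=(P-np.array(s['tool_pos']))@Rt
m=(im<110)&(T[...,0]>.022)&(T[...,0]<.12)&(abs(T[...,1])<.02)&(T[...,2]>-.01)&(T[...,2]<.06)
k=T[m]
for x in np.arange(.02,.12,.01):
    j=k[(k[:,0]>x)&(k[:,0]<x+.01)]
    if len(j)>3:print('%.2f'%x,len(j),j[:,0].max(),j[:,1].min(),j[:,1].max(),np.median(j[:,2]))
E
```

```text
[ 0.5005 -0.1625  0.2855] [ 0.1058  0.2668 -1.3197] 59.92825232744508 0.2865915186095058
0.02 406 0.029978579736406524 -0.006792654699462566 0.006651707671649448 0.014673792541813415
0.03 527 0.039964374856121004 -0.006697950632098902 0.007056874690385999 0.015036475271454273
0.04 553 0.049983452506192724 -0.006608731226818588 0.006968032044778625 0.015598089516878173
0.05 568 0.05991912425570903 -0.0065303963096182615 0.0073541622071174265 0.016152586146659584
0.06 771 0.0697643727824682 -0.01328990757689215 0.014627079383535866 0.015782602498921196
0.07 631 0.07998686977644169 -0.014790866338124589 0.016011920617132473 0.016296698756811365
0.08 770 0.08981089125888897 -0.013276471571866144 0.014509542389665493 0.01683165888983934
```

Grip is too shallow (only ~1 mm of overlap); setting it down again and regripping 4 mm deeper.

Emit:
servo_tool(
  deltas=[
    [[0, 0, 0, -0.04, 0], [0, 0, 0, -0.05, 0], [0, 0, 0, -0.05, 0], [0, 0, 0, -0.05, 0], [0, 0, 0, -0.04, 0], [0, 0, 0, -0.02, 0], [0, 0, 0, -0.008, 0], [0, 0, 0, 0, 0]],
  ],
)

```text
time: 16.5
tool_pos: [0.498, -0.1612, 0.0211]
tool_rot: [-0.001, -0.663, 0.748, 0.001]
contact_force: [0.3, -0.5, -0.1]
gripper_width: 0.289
grasp_force: 70.2
```

Emit:
servo_tool(
  deltas=[
    [[45, 0, 0, 0, 0], [45, 0, 0, 0, 0], [45, 0, 0, -0.003, 0], [45, 0, 0, -0.0015, 0], [45, 0, 0, 0, 0], [45, 0, 0, 0, 0], [45, 0, 0, 0, 0], [45, 0, 0, 0, 0]],
  ],
)

```text
time: 17.3
tool_pos: [0.4988, -0.1617, 0.0169]
tool_rot: [0.0, -0.664, 0.748, -0.0]
contact_force: [0.4, 0.6, 0.3]
gripper_width: 0.447
grasp_force: 0.0
```

Emit:
servo_tool(
  deltas=[
    [[30, 0, 0, -0.0005, 0], [15, 0, 0, 0, 0], [0, 0, 0, 0, 0], [0, 0, 0, 0, 0], [0, 0, 0, 0, 0], [0, 0, 0, 0, 0], [0, 0, 0, 0.01, 0], [0, 0, 0, 0.04, 0]],
  ],
)

```text
time: 18.1
tool_pos: [0.4947, -0.1598, 0.062]
tool_rot: [-0.002, -0.664, 0.748, 0.005]
contact_force: [0.5, -0.4, -1.8]
gripper_width: 0.327
grasp_force: 59.5
```

Emit:
servo_tool(
  deltas=[
    [[0, 0, 0, 0.05, 0], [0, 0, 0, 0.05, 0], [0, 0, 0, 0.05, 0], [0, 0, 0, 0.05, 0], [0, 0, 0, 0.02, 0], [0, 0, 0, 0, 0], [0, 0, 0, 0, 0], [0, 0, 0, 0, 0]],
  ],
)

```text
time: 18.9
tool_pos: [0.4976, -0.1611, 0.2831]
tool_rot: [-0.001, -0.664, 0.748, 0.002]
contact_force: [0.3, 0.1, -1.9]
gripper_width: 0.331
grasp_force: 59.5
```

```bash
cat >> h.py <<'E'
def held():
    s,f,P,d,o=wgrab()
    q=s['tool_rot'];Rt=R.from_quat([q[1],q[2],q[3],q[0]]).as_matrix()
    print(s['time'],s['tool_pos'],'yaw',np.degrees(np.arctan2(Rt[1,0],Rt[0,0])),s['contact_force'],s['grasp_force'],s['gripper_width'])
    im=f['pixels'].astype(int).max(2);T=(P-np.array(s['tool_pos']))@Rt
    m=(im<110)&(T[...,0]>.022)&(T[...,0]<.12)&(abs(T[...,1])<.02)&(T[...,2]>-.05)&(T[...,2]<.06)
    k=T[m]
    for x in np.arange(.02,.12,.01):
        j=k[(k[:,0]>x)&(k[:,0]<x+.01)]
        if len(j)>3:print('%.2f'%x,len(j),j[:,0].max(),j[:,1].min(),j[:,1].max(),np.median(j[:,2]))
    return s,f
E
python3 -c "from h import *;held()"
```

```text
18.9 [ 0.4976 -0.1611  0.2831] yaw -96.78025954822978 [ 0.2956  0.1153 -1.8535] 59.51491790357977 0.3311702242589236
0.02 422 0.029983316647418396 -0.006634736588129459 0.0074082278433945424 0.010177683001850743
0.03 551 0.0399902677665249 -0.006540882797741597 0.007362942450468279 0.010362877138877282
0.04 587 0.04999629459744933 -0.005947472917584538 0.00768348309078855 0.010644925171189736
0.05 611 0.05999975304451136 -0.005813675949915962 0.007976963075847393 0.01093301657493028
0.06 849 0.06999165336762878 -0.01290092163646505 0.01545141355719899 0.010265373119811794
0.07 678 0.07992061800588171 -0.013720726671092066 0.016746957514492365 0.01041422263031627
0.08 825 0.08977204856559222 -0.012549877881935897 0.015138520829870616 0.010764418658097852
```

Emit:
servo_tool(
  deltas=[
    [[0, -0.0033, 0.02, 0, 8], [0, -0.0033, 0.029, 0, 8], [0, -0.0033, 0.029, 0, 8], [0, -0.0033, 0.029, 0, 8], [0, -0.0033, 0.029, 0, 8], [0, -0.0033, 0.029, 0, 8], [0, -0.0033, 0.029, 0, 8], [0, -0.0033, 0.021, 0, 8]],
  ],
)

```text
time: 19.75
tool_pos: [0.4712, 0.0549, 0.2839]
tool_rot: [0.0, 0.96, -0.279, -0.002]
contact_force: [-0.4, 0.3, -1.0]
gripper_width: 0.326
grasp_force: 59.5
```

Emit:
servo_tool(
  deltas=[
    [[0, 0, 0, 0, 8], [0, 0, 0, 0, 8], [0, 0, 0, 0, 7.8], [0, 0, 0, -0.02, 0], [0, 0, 0, -0.03, 0], [0, 0, 0, -0.02, 0], [0, 0, 0, 0, 0], [0, 0, 0, 0, 0]],
  ],
)

```text
time: 20.55
tool_pos: [0.4717, 0.0533, 0.2151]
tool_rot: [0.0, 0.997, -0.078, -0.001]
contact_force: [0.1, -0.1, -0.6]
gripper_width: 0.326
grasp_force: 59.6
```

```bash
python3 - <<'E'
from h import *
s,f=held()
pc=C0-.001*EX-.003*EY;exh=np.array([EX[0],EX[1],0]);exh/=np.linalg.norm(exh);D=np.array(s['tool_pos'])-pc
print('h,y,v',D@exh,D@EY,D[2])
P,d,o=wcloud(f,s);Z=tocase(P)-[-.001,-.003,0]
# floor depth, tongue tip, right wall from the cloud
k=(abs(Z[...,0]+.02)<.02)&(Z[...,1]>-.02)&(Z[...,1]<.06)&(Z[...,2]<-.02);print('floor n',np.nanmedian(Z[k][:,2]),k.sum())
k=(Z[...,2]>.06)&(abs(Z[...,1])<.1)&(P[...,2]>.15)&(Z[...,0]>.05);q=Z[k]
if len(q):print('panel face x',np.percentile(q[:,0],[2,50]),'edge n',np.percentile(q[:,2],98),len(q))
E
```

```text
20.55 [0.4717 0.0533 0.2151] yaw -8.979702045241707 [ 0.1043 -0.0797 -0.6187] 59.56594015471637 0.32573118331538964
0.02 425 0.02999909807703202 -0.005708924411382054 0.008300550722374966 0.010107547080975719
0.03 552 0.039986359756498405 -0.005595708199970362 0.008306576451432587 0.010322208975234951
0.04 583 0.049995981015131814 -0.005001417791450422 0.00856477853454058 0.010548205605701143
0.05 610 0.05995812078778898 -0.004926727155082497 0.008957235834986923 0.010842410607016935
0.06 870 0.06993230775965473 -0.011899819298916911 0.016642105728006496 0.010134466973725446
0.07 679 0.07997801539881637 -0.012868162102155859 0.017704158157709336 0.01033304414126565
0.08 861 0.08999452171481226 -0.011559578883084523 0.016672831767795094 0.010629727924474407
h,y,v -0.0790877637849092 0.021649493247293285 0.13262685103614633
floor n -0.03806496523976985 1364
panel face x [0.0503 0.0969] edge n 0.22085757421935856 17446
```

Emit:
servo_tool(
  deltas=[
    [[0, 0.0062, -0.001, -0.011, 0], [0, 0.0062, -0.001, -0.011, 0], [0, 0.0062, -0.001, -0.011, 0], [0, 0.0062, -0.001, -0.011, 0], [0, 0.0062, -0.001, -0.011, 0], [0, 0.0062, -0.001, -0.011, 0], [0, 0, 0, 0, 0], [0, 0, 0, 0, 0]],
  ],
)

```text
time: 21.4
tool_pos: [0.5095, 0.0473, 0.1499]
tool_rot: [-0.0, 0.997, -0.078, -0.001]
contact_force: [-0.5, 0.2, -1.3]
gripper_width: 0.328
grasp_force: 59.6
```

Emit:
servo_tool(
  deltas=[
    [[0, 0.0062, -0.001, -0.011, 0], [0, 0.0062, -0.001, -0.011, 0], [0, 0.0062, -0.001, -0.011, 0], [0, 0.0062, -0.001, -0.011, 0], [0, 0, 0, 0, 0], [0, 0, 0, 0, 0], [0, 0, 0, 0, 0], [0, 0, 0, 0, 0]],
  ],
)

```text
time: 22.2
tool_pos: [0.5347, 0.0433, 0.107]
tool_rot: [-0.0, 0.997, -0.078, 0.001]
contact_force: [0.2, -0.4, -0.3]
gripper_width: 0.326
grasp_force: 59.6
```

```bash
cat >> h.py <<'E'
def hyv(p):
    pc=C0-.001*EX-.003*EY;exh=np.array([EX[0],EX[1],0]);exh/=np.linalg.norm(exh);D=np.array(p)-pc
    return np.array([D@exh,D@EY,D[2]])
E
python3 -c "
from h import *
s,f=held();print('hyv',hyv(s['tool_pos']))"
```

```text
22.2 [0.5347 0.0433 0.107 ] yaw -8.978460358535708 [ 0.1971 -0.3742 -0.2634] 59.55680735874921 0.32623811374234124
hyv [-0.0153  0.0216  0.0245]
```

Emit:
servo_tool(
  deltas=[
    [[0, -0.001, 0, -0.004, 0], [0, 0, 0, -0.004, 0], [0, 0, 0, -0.003, 0], [0, 0, 0, -0.003, 0], [0, 0, 0, -0.003, 0], [0, 0, 0, -0.003, 0], [0, 0, 0, 0, 0], [0, 0, 0, 0, 0]],
  ],
)

```text
time: 23.05
tool_pos: [0.5334, 0.0433, 0.0864]
tool_rot: [0.0, 0.997, -0.078, -0.0]
contact_force: [-2.3, 0.2, 1.5]
gripper_width: 0.33
grasp_force: 59.6
```

Emit:
servo_tool(
  deltas=[
    [[0, 0, 0, -0.003, 0], [0, 0, 0, -0.003, 0], [0, 0, 0, -0.003, 0], [0, 0, 0, -0.003, 0], [0, 0, 0, -0.003, 0], [0, 0, 0, -0.003, 0], [0, 0, 0, -0.002, 0], [0, 0, 0, 0, 0]],
  ],
)

```text
time: 23.85
tool_pos: [0.5331, 0.0433, 0.0658]
tool_rot: [0.0, 0.997, -0.078, -0.0]
contact_force: [-0.5, 0.1, 3.0]
gripper_width: 0.326
grasp_force: 58.9
```

```bash
python3 -c "
from h import *
s=manip.state();print('hyv',hyv(s['tool_pos']),s['contact_force'])
a=grab_frame('scene');f=grab_frame('top')
u=proj(a,s['tool_pos'])[0].astype(int);c=a['pixels'][u[1]-60:u[1]+40,u[0]-65:u[0]+65]
save('pl1.png',cv2.resize(c,None,fx=5,fy=5,interpolation=cv2.INTER_CUBIC))"
```

```text
hyv [-0.0169  0.0214 -0.0166] [-0.4932  0.0632  3.0085]
```

View pics/pl1.png

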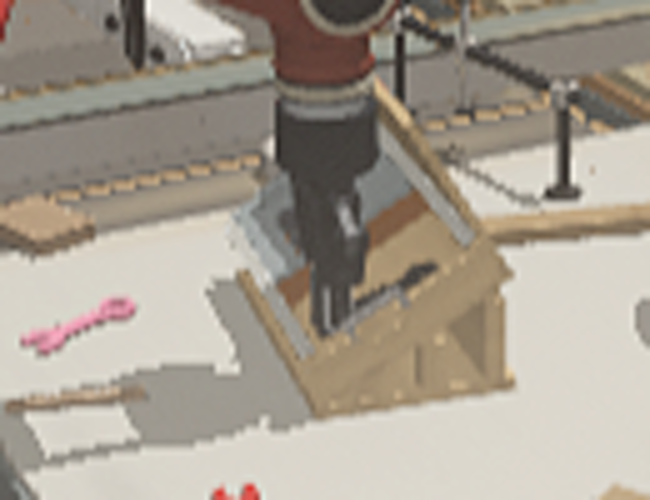

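The spanner pivots up in the grip as planned, fingers (330,325), ring end (425,270). Continuing down.

Emit:
servo_tool(
  deltas=[
    [[0, 0, 0, -0.003, 0], [0, 0, 0, -0.003, 0], [0, 0, 0, -0.003, 0], [0, 0, 0, -0.002, 0], [0, 0, 0, -0.002, 0], [0, 0, 0, -0.001, 0], [0, 0, 0, 0, 0], [0, 0, 0, 0, 0]],
  ],
)

```text
time: 24.75
tool_pos: [0.5331, 0.0434, 0.0522]
tool_rot: [-0.0, 0.997, -0.078, -0.0]
contact_force: [-0.9, -0.2, 1.6]
gripper_width: 0.322
grasp_force: 58.9
```

Emit:
servo_tool(
  deltas=[
    [[0, 0, 0, -0.001, 0], [0, 0, 0, -0.001, 0], [0, 0, 0, -0.001, 0], [0, 0, 0, 0, 0], [0, 0, 0, 0, 0], [0, 0, 0, 0, 0], [0, 0, 0, 0, 0], [0, 0, 0, 0, 0]],
  ],
)

```text
time: 25.55
tool_pos: [0.5333, 0.0433, 0.0493]
tool_rot: [-0.0, 0.997, -0.078, -0.0]
contact_force: [0.3, 0.0, 1.4]
gripper_width: 0.326
grasp_force: 58.9
```

Emit:
servo_tool(
  deltas=[
    [[0, 0, 0, -0.001, 0], [0, 0, 0, 0, 0], [0, 0, 0, -0.001, 0], [0, 0, 0, 0, 0], [0, 0, 0, 0, 0], [0, 0, 0, 0, 0], [0, 0, 0, 0, 0], [0, 0, 0, 0, 0]],
  ],
)

```text
time: 26.35
tool_pos: [0.5336, 0.0433, 0.0479]
tool_rot: [-0.0, 0.997, -0.078, 0.0]
contact_force: [-2.0, 0.1, 6.8]
gripper_width: 0.324
grasp_force: 60.9
```

Emit:
servo_tool(
  deltas=[
    [[36, 0, 0, 0, 0], [40, 0, 0, 0, 0], [45, 0, 0, 0, 0], [48, 0, 0, 0, 0], [48, 0, 0, 0, 0], [48, -0.001, 0, 0.01, 0], [48, -0.002, 0, 0.02, 0], [48, -0.005, 0.001, 0.03, 0]],
  ],
)

```text
time: 27.15
tool_pos: [0.5241, 0.0439, 0.1067]
tool_rot: [0.001, 0.997, -0.078, -0.002]
contact_force: [0.8, -0.0, 0.4]
gripper_width: 0.484
grasp_force: 0.0
```

Emit:
servo_tool(
  deltas=[
    [[48, -0.008, 0.001, 0.04, 0], [40, -0.008, 0.001, 0.045, 0], [20, -0.006, 0.001, 0.045, 0], [0, 0, 0, 0.01, 0], [0, 0, 0.02, 0, 0], [0, 0, 0.03, 0, 0], [0, 0.005, 0.03, 0, 0], [0, 0.007, 0.035, 0, 0]],
  ],
)

```text
time: 27.95
tool_pos: [0.5152, 0.1626, 0.2473]
tool_rot: [0.001, 0.997, -0.079, 0.0]
contact_force: [0.3, -0.4, 0.0]
gripper_width: 0.001
grasp_force: 0.0
```

```bash
python3 -c "
from h import *
s,f,P,d,o=wgrab();print(s['time'],s['tool_pos'],'hyv',hyv(s['tool_pos']),s['contact_force'],s['gripper_width'])
a=grab_frame('scene');b=grab_frame('top')
c=a['pixels'][120:260,170:330]
save('pl2.png',np.hstack([cv2.resize(x,(400,350),interpolation=cv2.INTER_CUBIC) for x in (c,b['pixels'][140:220,110:210])]))"
```

```text
27.95 [0.5152 0.1626 0.2473] hyv [-0.0531  0.1364  0.1648] [ 0.2903 -0.3554  0.0478] 0.0011115035837144954
```

View pics/pl2.png

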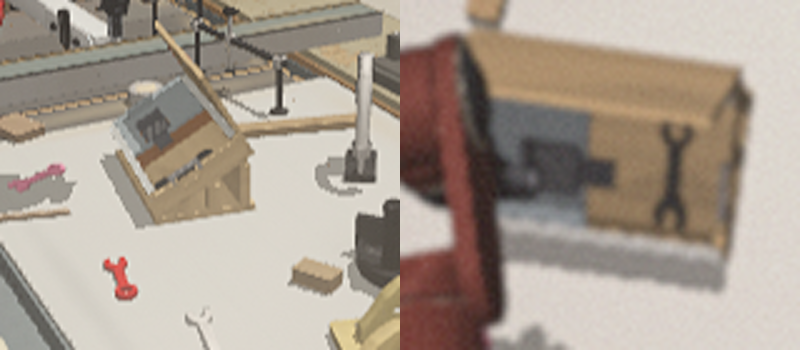

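Both views show the spanner flat on the compartment floor along x (right crop (673,175)), cover still open. Now to the push rib's left side.

Emit:
servo_tool(
  deltas=[
    [[0, 0.017, 0.0322, 0, 0], [0, 0.017, 0.0322, 0, 0], [0, 0.017, 0.0322, 0, 0], [0, 0, 0, 0, 0], [0, 0, 0, -0.04, 0], [0, 0, 0, -0.04, 0], [0, 0, 0, 0, 0], [0, 0, 0, 0, 0]],
  ],
)

```text
time: 28.9
tool_pos: [0.5659, 0.2576, 0.167]
tool_rot: [0.001, 0.997, -0.079, -0.001]
contact_force: [-0.2, -0.2, 0.5]
gripper_width: -0.0
grasp_force: 0.0
```

```bash
python3 -c "
from h import *
s=manip.state();print(s['time'],s['tool_pos'],'hyv',hyv(s['tool_pos']),s['contact_force'])"
```

```text
28.9 [0.5659 0.2576 0.167 ] hyv [-0.0179  0.2381  0.0846] [-0.1517 -0.2003  0.5182]
```

Emit:
servo_tool(
  deltas=[
    [[0, 0, 0, -0.03, 0], [0, 0, 0, -0.025, 0], [0, 0, 0, -0.012, 0], [0, 0, 0, -0.005, 0], [0, 0, 0, 0, 0], [0, 0, 0, 0, 0], [0, 0, 0, 0, 0], [0, 0, 0, 0, 0]],
  ],
)

```text
time: 29.7
tool_pos: [0.567, 0.2592, 0.0965]
tool_rot: [-0.0, 0.997, -0.078, 0.001]
contact_force: [0.2, 0.1, 0.2]
gripper_width: 0.003
grasp_force: 0.0
```

Emit:
servo_tool(
  deltas=[
    [[0, -0.001, 0, -0.0015, 0], [0, -0.0009, -0.006, 0, 0], [0, -0.0012, -0.008, 0, 0], [0, -0.0014, -0.009, 0, 0], [0, -0.0014, -0.009, 0, 0], [0, -0.0014, -0.009, 0, 0], [0, -0.0014, -0.009, 0, 0], [0, -0.0014, -0.009, 0, 0]],
  ],
)

```text
time: 30.5
tool_pos: [0.556, 0.1991, 0.0937]
tool_rot: [-0.0, 0.997, -0.078, -0.0]
contact_force: [-1.8, 2.1, 0.2]
gripper_width: -0.0
grasp_force: 1.4
```

Emit:
servo_tool(
  deltas=[
    [[0, -0.0014, -0.009, 0, 0], [0, -0.0014, -0.009, 0, 0], [0, -0.0014, -0.009, 0, 0], [0, -0.0014, -0.009, 0, 0], [0, -0.0014, -0.009, 0, 0], [0, -0.0013, -0.008, 0, 0], [0, -0.0009, -0.006, 0, 0], [0, -0.0006, -0.004, 0, 0]],
  ],
)

```text
time: 31.3
tool_pos: [0.5463, 0.137, 0.0938]
tool_rot: [-0.001, 0.997, -0.079, -0.0]
contact_force: [-0.6, 6.3, -0.2]
gripper_width: -0.0
grasp_force: 3.1
```

Emit:
servo_tool(
  deltas=[
    [[0, -0.0005, -0.003, 0, 0], [0, -0.0005, -0.003, 0, 0], [0, -0.0003, -0.002, 0, 0], [0, -0.0003, -0.002, 0, 0], [0, -0.0001, -0.001, 0, 0], [0, 0, 0, 0, 0], [0, 0, 0, 0, 0], [0, 0, 0, 0, 0]],
  ],
)

```text
time: 32.1
tool_pos: [0.5448, 0.1257, 0.0938]
tool_rot: [0.0, 0.997, -0.078, 0.0]
contact_force: [-1.2, 2.5, -0.3]
gripper_width: -0.0
grasp_force: 0.9
```

```bash
python3 -c "
from h import *
s=manip.state();print(s['time'],s['tool_pos'],'hyv',hyv(s['tool_pos']),s['contact_force'])"
```

```text
32.1 [0.5448 0.1257 0.0938] hyv [-0.0182  0.1045  0.0113] [-1.1942  2.5083 -0.3493]
```

Emit:
servo_tool(
  deltas=[
    [[0, -0.0002, -0.001, 0, 0], [0, -0.0001, -0.001, 0, 0], [0, -0.0002, -0.001, 0, 0], [0, 0, 0, 0, 0], [0, 0, 0, 0, 0], [0, 0, 0, 0, 0], [0, 0, 0, 0, 0], [0, 0, 0, 0, 0]],
  ],
)

```text
time: 32.9
tool_pos: [0.5446, 0.1248, 0.0939]
tool_rot: [-0.002, 0.997, -0.078, 0.0]
contact_force: [-0.2, 9.9, -1.7]
gripper_width: 0.006
grasp_force: 4.8
```

Emit:
servo_tool(
  deltas=[
    [[0, -0.0002, -0.001, 0, 0], [0, -0.0002, -0.001, 0, 0], [0, 0, 0, 0, 0], [0, 0, 0, 0, 0], [0, 0, 0, 0, 0], [0, 0, 0, 0, 0], [0, 0, 0, 0, 0], [0, 0, 0, 0, 0]],
  ],
)

```text
time: 33.7
tool_pos: [0.5444, 0.1244, 0.094]
tool_rot: [-0.004, 0.997, -0.078, 0.001]
contact_force: [1.5, 14.6, -1.9]
gripper_width: -0.003
grasp_force: 7.6
```

Emit:
servo_tool(
  deltas=[
    [[0, 0.0008, 0.005, 0, 0], [0, 0.0008, 0.005, 0, 0], [0, -0.002, 0, 0.02, 0], [0, -0.005, 0, 0.04, 0], [0, -0.01, 0, 0.05, 0], [0, -0.02, 0, 0.05, 0], [0, -0.03, 0, 0.01, 0], [0, -0.03, -0.02, 0, 0]],
  ],
)

```text
time: 34.5
tool_pos: [0.4512, 0.1112, 0.2636]
tool_rot: [-0.0, 0.997, -0.077, 0.004]
contact_force: [-0.2, -0.7, -1.0]
gripper_width: 0.002
grasp_force: 0.0
```

Emit:
servo_tool(
  deltas=[
    [[0, -0.01, -0.05, 0, 0], [0, 0, -0.05, 0, 0], [0, 0, -0.05, 0, 0], [0, 0, -0.05, 0, 0], [0, 0, -0.03, 0, 0], [0, 0, 0, 0, 0], [0, 0, 0, 0, 0], [0, 0, 0, 0, 0]],
  ],
)

```text
time: 35.3
tool_pos: [0.4403, -0.1176, 0.2593]
tool_rot: [0.0, 0.997, -0.078, 0.0]
contact_force: [0.1, 0.0, -0.1]
gripper_width: -0.001
grasp_force: 0.0
```

```bash
python3 - <<'E'
from h import *
s,f,P,d,o=wgrab();print(s['time'],s['tool_pos'],s['contact_force'])
im=f['pixels'];t=((C0-.001*EX-.003*EY-o)@N)/(d@N)
W=tocase(o+d*t[...,None])-[-.001,-.003,0]; Z=tocase(P)-[-.001,-.003,0]
# heights along slide at x in [-.015,.015]: compare with shut profile
for y in np.arange(-.06,.13,.005):
    k=(abs(Z[...,0])<.015)&(abs(Z[...,1]-y)<.0025)
    if k.sum()>2:print('%.3f'%y,k.sum(),np.nanmedian(Z[k][:,2]),np.nanmax(Z[k][:,2]),im[k].mean())
for lo,hi,nm in((.02,.06,'lip'),(.07,.12,'rib')):
    k=(abs(Z[...,0])<.02)&(Z[...,1]>lo)&(Z[...,1]<hi)&(abs(Z[...,2]-.0135)<.0015)
    if k.sum():print(nm,np.percentile(Z[k][:,1],[3,50,97]),k.sum())
E
```

```text
35.3 [ 0.4403 -0.1176  0.2593] [ 0.0955  0.0033 -0.0905]
-0.060 93 -0.09601675217837605 -0.08636525422932795 162.63799283154123
-0.055 186 -0.08883409210535083 -0.00075088549205003 116.27060931899642
-0.050 207 -0.002739371934577105 0.0009724921761328337 107.95169082125604
-0.045 206 -0.001521006768785096 0.0025657866203267583 105.23300970873787
-0.040 286 -0.059199895903208 0.00596188089513373 95.62820512820512
-0.035 369 -0.02917995816363464 0.0063514740376292116 73.27461607949412
-0.030 88 -0.0208219394624002 0.005910857520422399 84.41666666666667
-0.025 111 -0.002163351650734092 0.0006997432958519743 56.792792792792795
-0.020 117 -0.0004396389198729533 0.0021068004579994203 45.60683760683761
-0.015 100 5.7986555171879914e-05 0.0022274940058453936 55.52
-0.010 97 1.0233607647582035e-05 0.002039414448109722 48.134020618556704
-0.005 94 7.99668550427988e-05 0.0026189908815172796 57.290780141843975
-0.000 95 0.000154254252822441 0.001980232560256823 57.84561403508772
0.005 97 -4.698597552188505e-05 0.0022016771919539714 49.10996563573883
0.010 85 0.00012195873274673736 0.001859637418
[... 738 characters left out ...]

0.070 75 -3.930377109669896e-05 0.0015518803667734758 75.67111111111112
0.075 68 -0.0002937201941611403 0.002392307785972598 75.77941176470588
0.080 243 0.006254600555902123 0.015220811783128077 53.757201646090536
0.085 65 0.013809725996293834 0.015569981716775509 74.16410256410256
0.090 31 0.013553778496318097 0.015136027050790047 73.61290322580645
0.105 56 -8.674416669982439e-05 0.0020625459089758332 75.51190476190476
0.110 35 -0.0002544690381090679 0.0013784780517142124 75.91428571428571
0.120 55 -0.007054254485914885 -0.005801818920714444 52.21212121212121
0.125 52 -0.006941909293163321 -0.006076816596210957 51.82692307692308
lip [0.0223 0.0264 0.0317] 232
rib [0.08   0.0843 0.0898] 185
```

```bash
python3 -c "
from plant import manip
print(manip.job_done())"
```

```text
the job is handed in; nothing more can be done
None
```

The short black spanner is lying flat on the compartment floor, the cover is fully shut with its tab up and flush, which should mean the latch has caught, and the job is handed in (35 s used; I did not touch the longer spanner).

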